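# Stroke-test three air cylinders and pull the one that sticks

## Task

Push the plunger of each of the three air cylinders in the wooden rack as far down as it will go; two go fully home, one sticks well short of it. Leave the two good ones in the rack with their plungers home; draw the sticking one out of the rack by its plunger head, stand it upright on the bare bench and let go of it. Then take it again by its square body, not by the plunger, and stand it upright in the shallow steel reject tray, leaving everything else on the bench where it is.

Things in the scene. Friction and masses are not known exactly. Their poses are not given: they have to be found in the camera images.
- rack: fixed hardwood block 84 x 240 x 88 mm (its x, y, z) with a row of three square pockets along its y axis, 75 mm apart, the middle one at its centre; pockets 47 x 47 mm, 80 mm deep, floor 8 mm above the bench. Origin: centre of its underside, on the bench (z = 0).
- reject_tray: fixed shallow open tray of sheet steel, 120 x 160 x 22 mm (its x, y, z), walls and floor 3 mm thick, so a unit standing in it stands 3 mm above the bench. Origin: centre of its underside.
- cyl_a_mid (a point): centre of the square body of one of three outwardly identical compact air cylinders, each standing upright in a rack pocket with its sides along the rack's x and y. Aluminium body with dark caps, 44 x 44 x 84 mm (z, the long axis, is the stroke axis); 0.4 kg in all; this point is 42 mm above its underside and 42 mm below its top face. In the rack only the top 4 mm of the body stands out.
- cyl_b_mid (a point): the same point of the second cylinder
- cyl_c_mid (a point): the same point of the third cylinder
- cyl_a_head (a point): centre of the top face of the plunger head of cylinder a: a dark steel button of 26 mm diameter and 14 mm height on a 10 mm rod, rising from the middle of the body's top face. The head's top stands 46 mm above the body's top face when fully out and 14 mm when fully home.
- cyl_b_head (a point): the same point of cylinder b
- cyl_c_head (a point): the same point of cylinder c
- cyl_a_plunger (a joint): how far plunger a is pushed in, m: 0 fully out, 0.032 fully home. There is no spring, it stays where it is left. All plungers resist by friction of about 6 to 9 N; one of the three (which one is not known beforehand) comes to a hard stop after about 0.014.
- cyl_b_plunger (a joint): the same for plunger b
- cyl_c_plunger (a joint): the same for plunger c
- hammer_cross: bystander: hammer with a pale head, lying, 106 x 276 x 40 mm; origin at its underside
- hammer_ball: bystander: ball hammer, lying, 81 x 256 x 28 mm; origin at its underside
- spanner: bystander: open-end spanner, lying, 42 x 197 x 8 mm; origin at its underside
- wedge: bystander: dark steel wedge, lying, 28 x 85 x 24 mm (its x, y, z); origin at its underside
Not all that is in view belongs to the job. What is shaped like the part that bears cyl_c_mid but orange, purple or red is not meant.

How it is judged:
By the outcome, as a careful person would: the job done as asked, in the order asked, and still so for the second after the job is handed in, with the robot touching nothing.
It also fails if it takes over 58 s, if anything falls off the work surface, if the arm or the gripper's body presses on something with over 40 N, if the wrist force passes 120 N, or if a joint passes its speed limit or range.

## Robot

A 6-joint arm with a two-finger parallel gripper is mounted at the origin on a cart in front of the work surface, level with it; the furniture and walls round the work are solid. World frame = base frame: x ahead of the robot, y to its left, z up, the work surface at z = 0. Lengths are in m, angles in rad, forces in N, time in s.
With the tool pointing down it reaches from about 0.3 to 0.85 m from the base axis. Payload 4.2 kg.
Tool frame: the origin (TCP) lies on the centre line of the jaws, within the pads' length; the fingertips stand 19 mm ahead of it and the grasp point (between the pads) is the TCP; x points along the fingers, y is the direction in which the jaws open and shut, and the axes are right-handed (so a half turn about x gives the same grasp; the last joint's range is limited). The gripper opens to 91 mm and grips with 3 to 60 N. Pads are 32 mm wide; open, the fingers measure 118 mm over their backs; the gripper's body (76 mm by 178 mm) begins 60 mm behind the grasp point.
Start: joints at [-1.192, 0.32, 1.565, -0, 1.257, -0.02], TCP at [0.223, -0.53, 0.233] pointing down, gripper open.
Joint ranges: [-3.11, 3.11], [-0.84, 2.01], [0.21, 2.61], [-1.34, 4.49], [0.05, 2.63], [-2.56, 2.56]. Speed limits (rad/s): [2.57, 2.57, 3.14, 3.14, 3.14, 3.14].

## Interface

Orientations are given as [roll, pitch, yaw] about the fixed x, y, z axes, in that order (R = Rz(yaw) Ry(pitch) Rx(roll)).
In Python, from workcell import get_state, eyes, ticket gives the robot as it stands.
- The arm moves only by the tool send_rows, never from a script. Its argument "deltas" is a list of rows, each an object of numbers: "x", "y", "z": the shift along the tool's x, y, z in m; "roll": the turn about the tool's x in rad; "gripper": the opening in per cent of the stroke, from 0 (shut) to 100 (fully open). In form: [{"x": .., "y": .., "z": .., "roll": .., "gripper": ..}, ...]. A call has 1 to 10 rows; each row is the pose to reach, as a shift and turn from the pose commanded when the call began, along the tool's axes at that moment; what a row does not reach only later rows make up. A row lasts 1/12 s, in which the tool goes at most 41.7 mm and 7.16 degrees, less where a joint would pass 70% of its speed; a pose out of reach is approached as far as the arm can. A call with a gripper value outside its range is refused whole. The fingers move at their own pace and stop on an object; "grip_force" is the grip in N (left out, the last holds). Time passes only in rows, so rows that repeat a pose let the fingers close. It gives the time, the measured TCP pose, the force and the opening at its end, in the units of the state.
- get_state(): the state, without advancing time (a new reading comes with each control period).
- eyes.camera(name): name is "scene" or "side" or "wrist"; returns the picture (420x560x3 uint8, blue, green, red); there is no depth.
- eyes.get_calibration(name): a dict with "K" (3x3 intrinsics, pixels), "camera_from_world" (4x4, takes a point from world to camera coordinates). Camera axes: x right, y up, looking along -z (the intrinsics and any distortion apply to the point x, -y, -z); pixel columns grow to the right and rows downward; lengths in m; the calibration is good to about 2 mm. A picture is of the moment at which its call begins: read the wrist's pose just before it. get_calibration takes no time and is no camera call; for the wrist camera it gives the pose at the moment of the call.
- ticket.hand_in(): hands the job in, once; it reports no verdict.
Trained networks look in the newest picture that a camera, given by its name, has taken for a name from the list of things; names that differ only in an ending like _2 or _b are one class to them, and where a whole thing is asked for, a point or a joint stands for the part that bears it (a point fixed in the world has none). Each returns a list of dicts, best first, with "score" (0 to 1); they miss things now and then, are a little off and sometimes report something else, mostly with a low value. They report only what shows in the picture. A call takes as long as a camera call. They do not tell look-alikes from the thing itself.
- eyes.find_in(camera, label): "point" ([column, row] in pixels, amid what is visible of it).
- eyes.trace(camera, label): "pixels" (420x560 bool, what is visible of it) and "point" ([column, row] in pixels, amid what is visible of it).
The state is a dict: "time": time; "qpos": joint angles; "qvel": joint speeds; "joint_efforts": joint torques, N m; "eef_pos": TCP position; "tool_rot": TCP orientation; "ft_force": force on the tool from outside, world axes, zero at the start; "ft_torque": the same for the moment, N m; "grip_width": finger opening in m.
Only numpy, scipy, OpenCV 4.12 (cv2) and the standard library are available. Lean on these libraries where they do the work, as an engineer would, in place of code of your own. Each camera call takes 0.05 s, during which the arm holds its last target.

## Working session

There is one attempt and no reset: what is moved stays moved. The work goes in short steps, Python scripts to look and compute and a tool call to move; the robot and the scene stay as the last step left them, time stands still between calls to the robot, and variables do not carry over. Pictures are saved under pics/ and viewed, and the job is handed in when it is done.

Besides the shell and the picture viewer there is one more tool, called in YAML: its name, and indented under it one key for each argument. send_rows: Moves the arm, as the interface text tells. Its arguments: {"type":"object","properties":{"deltas":{"type":"array","items":{"type":"object","properties":{"x":{"type":"number"},"y":{"type":"number"},"z":{"type":"number"},"roll":{"type":"number"},"gripper":{"type":"number"}}}},"grip_force":{"type":"number"}},"required":["deltas"]}

```bash
ls; mkdir -p pics; python3 - <<'E'
from workcell import get_state, eyes
import cv2
s=get_state(); print(s)
for n in ["scene","side","wrist"]:
    im=eyes.camera(n); cv2.imwrite(f"pics/{n}0.png",im)
    c=eyes.get_calibration(n); print(n,c)
E
```

```text
pics
{'time': 0.0, 'qpos': array([-1.19199033e+00,  3.20298226e-01,  1.56569407e+00, -4.12233215e-06,
        1.25739715e+00, -1.99888506e-02]), 'qvel': array([-4.12890835e-04,  2.65351608e-03, -9.64875803e-04,  8.85237378e-04,
       -5.75219397e-04, -2.27723176e-05]), 'joint_efforts': array([-1.84327262e-03, -4.12468743e+01, -2.31974906e+01,  7.23234541e-02,
        4.54866921e-02, -1.40999095e-04]), 'eef_pos': array([ 0.22310461, -0.52943007,  0.23211079]), 'tool_rot': array([-1.58860393,  1.56899953,  1.95178484]), 'ft_force': array([-0.01014831, -0.39909406,  0.41144169]), 'ft_torque': array([-0.00473064,  0.0074641 , -0.01018158]), 'grip_width': 0.09102637846654475}
scene {'K': array([[543.09034404,   0.        , 280.07336517],
       [  0.        , 543.09034404, 208.26920519],
       [  0.        ,   0.        ,   1.        ]]), 'camera_from_world': array([[-0.75692814, -0.65324333,  0.01824683,  0.43365391],
       [ 0.37375529, -0.40983695,  0.8320701 , -0.30597193],
       [-0.53606602,  0.63663712,  0.55437027, -1.09021151],
       [ 0.        ,  0.        ,  0.        ,  
[... 181 characters left out ...]
'camera_from_world': array([[-0.93888516, -0.34306971, -0.02824601,  0.52134464],
       [ 0.09263901, -0.33084807,  0.93912596, -0.16413916],
       [-0.33153081,  0.87911474,  0.34240998, -0.94918047],
       [ 0.        ,  0.        ,  0.        ,  1.        ]])}
wrist {'K': array([[347.69518249,   0.        , 279.41871642],
       [  0.        , 347.69518249, 210.77938882],
       [  0.        ,   0.        ,   1.        ]]), 'camera_from_world': array([[ 0.38783167, -0.92172958, -0.00108545, -0.57518101],
       [ 0.89590227,  0.37724074, -0.23462427,  0.02493952],
       [ 0.21666961,  0.09002227,  0.97208553, -0.39078913],
       [ 0.        ,  0.        ,  0.        ,  1.        ]])}
```

View pics/scene0.png

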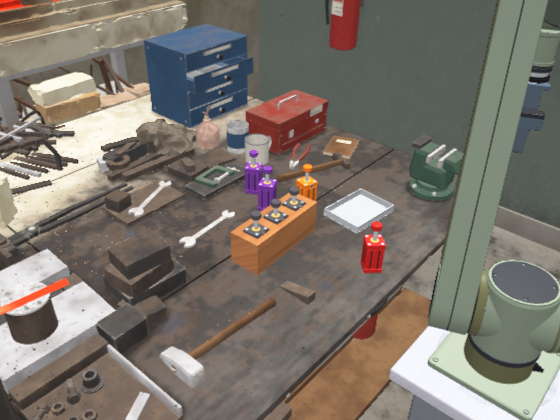

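View pics/side0.png

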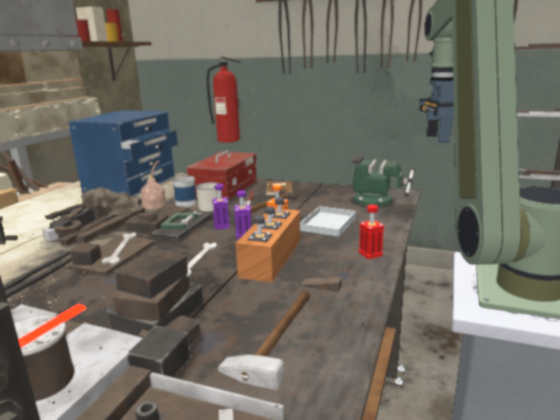

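View pics/wrist0.png

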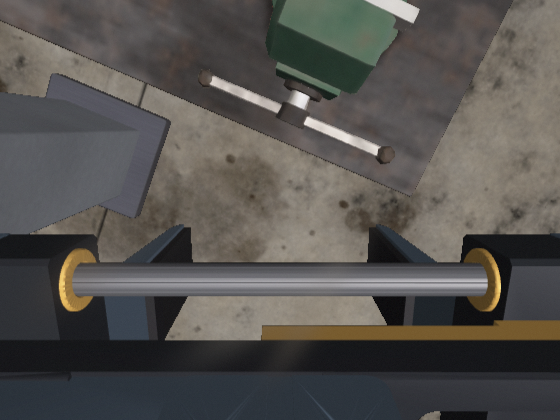

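```bash
cat > h.py <<'E'
from workcell import get_state, eyes
import cv2, numpy as np
from scipy.optimize import minimize, least_squares
def proj(c,P):
    P=np.atleast_2d(P); M=c["camera_from_world"]; q=P@M[:3,:3].T+M[:3,3]
    q=q*[1,-1,-1]; p=q@c["K"].T; return p[:,:2]/p[:,2:]
def ray(c,px):
    M=c["camera_from_world"]; d=np.linalg.inv(c["K"])@[px[0],px[1],1]; d=d*[1,-1,-1]
    R=M[:3,:3]; return -R.T@M[:3,3], R.T@d
def onz(c,px,z):
    o,d=ray(c,px); return o+d*(z-o[2])/d[2]
def box(x,y,yaw,lx,ly,lz,z0=0):
    a=np.array([[i*lx/2,j*ly/2,k] for i in(-1,1) for j in(-1,1) for k in(z0,z0+lz)])
    R=np.array([[np.cos(yaw),-np.sin(yaw),0],[np.sin(yaw),np.cos(yaw),0],[0,0,1]])
    return a@R.T+[x,y,0]
E
python3 - <<'E'
from h import *
import pickle
out={}
for n in ["scene","side"]:
    im=eyes.camera(n); c=eyes.get_calibration(n)
    big=im.copy()
    for l in ["rack","reject_tray","cyl_a_mid","hammer_cross","hammer_ball","spanner","wedge"]:
        r=eyes.trace(n,l); out[n,l]=r
        for d in r[:6]:
            p=np.array(d["point"]); print(n,l,round(d["score"],2),p.round(0),onz(c,p,{"rack":.05,"cyl_a_mid":.092}.get(l,0.01)).round(3), d["pixels"].sum())
    for d in eyes.find_in(n,"cyl_a_head")[:8]:
        p=np.array(d["point"]); print(n,"head",round(d["score"],2),p.round(1),onz(c,p,.135).round(3))
    out[n,"im"]=im; out[n,"c"]=c
pickle.dump(out,open("d0.pkl","wb"))
im=out["scene","im"][130:290,200:420]; cv2.imwrite("pics/crop_sc.png",cv2.resize(im,None,fx=3.6,fy=3.6,interpolation=2))
im=out["side","im"][160:300,200:400]; cv2.imwrite("pics/crop_sd.png",cv2.resize(im,None,fx=4,fy=4,interpolation=2))
E
```

```text
scene rack 0.8 [273. 237.] [0.562 0.039 0.05 ] 3463
scene rack 0.72 [257. 228.] [0.617 0.038 0.05 ] 390
scene reject_tray 0.56 [359. 210.] [ 0.501 -0.256  0.01 ] 1773
scene cyl_a_mid 0.71 [256. 227.] [0.583 0.081 0.092] 369
scene hammer_cross 0.88 [195. 350.] [0.462 0.389 0.01 ] 1956
scene hammer_ball 0.79 [323. 166.] [ 0.73  -0.392  0.01 ] 507
scene spanner 0.8 [210. 227.] [0.749 0.08  0.01 ] 367
scene spanner 0.24 [194. 352.] [0.461 0.392 0.01 ] 1925
scene wedge 0.73 [302. 293.] [0.408 0.115 0.01 ] 415
scene wedge 0.38 [279. 217.] [ 0.644 -0.079  0.01 ] 329
scene head 0.66 [301.5 291.9] [0.329 0.223 0.135]
scene head 0.6 [256.1 216.9] [0.568 0.094 0.135]
side rack 0.73 [282. 209.] [ 0.63  -0.206  0.05 ] 148
side rack 0.65 [265. 248.] [0.576 0.061 0.05 ] 2835
side reject_tray 0.82 [326. 226.] [ 0.498 -0.209  0.01 ] 1126
side cyl_a_mid 0.76 [258. 232.] [0.588 0.07  0.092] 303
side hammer_ball 0.66 [280. 197.] [ 0.719 -0.424  0.01 ] 278
side spanner 0.48 [206. 253.] [0.744 0.055 0.01 ] 176
side wedge 0.56 [326. 280.] [0.416 0.104 0.01 ] 424
side head 0.71 [259.1 220.2] [0.571 0.1   0.135]
```

View pics/crop_sc.png

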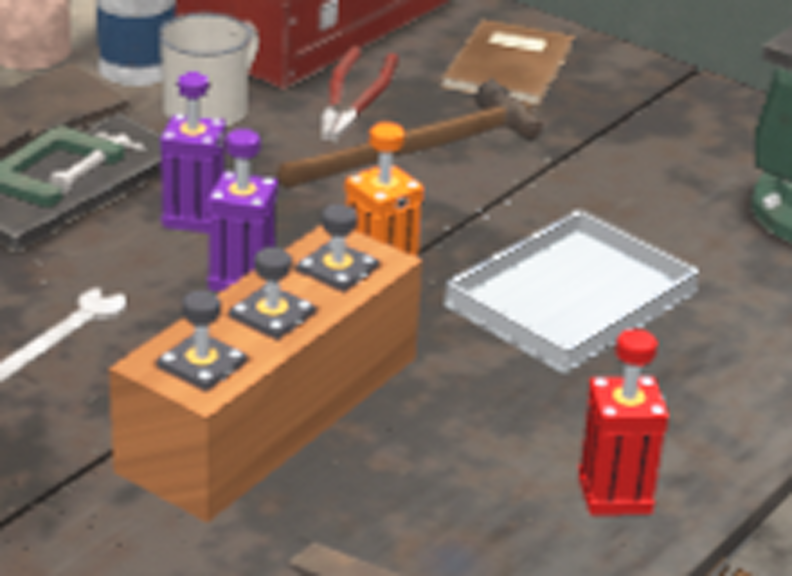

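View pics/crop_sd.png

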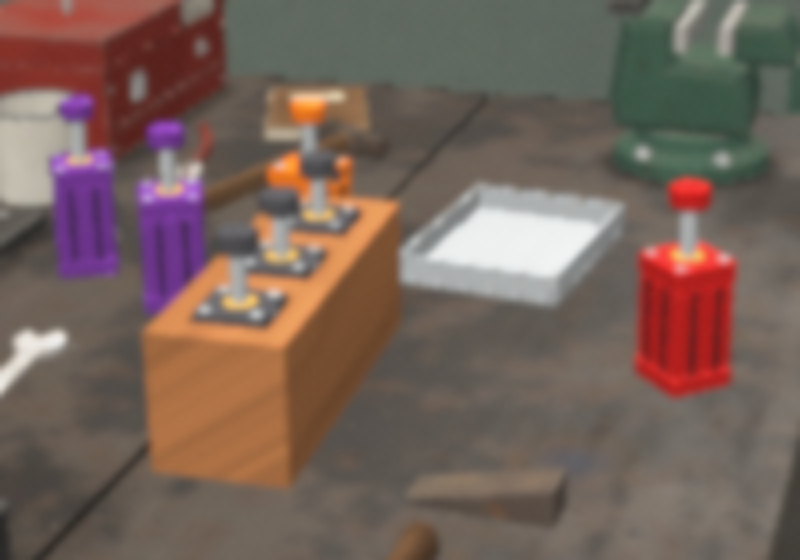

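```bash
cat > fit.py <<'E'
from h import *
import pickle
o=pickle.load(open("d0.pkl","rb"))
def hullmask(c,B):
    m=np.zeros((420*4,560*4),np.uint8)
    cv2.fillConvexPoly(m,cv2.convexHull(((proj(c,B)+.5)*4).astype(np.int32)),1); return cv2.resize(m.astype(np.float32),(560,420),interpolation=cv2.INTER_AREA)
def fit(l,idx,dims,z,x0,fillholes=True):
    ms=[]
    for n in("scene","side"):
        m=o[n,l][idx[n]]["pixels"].astype(np.float32)
        m=cv2.morphologyEx(m,cv2.MORPH_CLOSE,np.ones((7,7)))
        ms.append((o[n,"c"],m))
    def cost(p):
        t=0
        for c,m in ms:
            h=hullmask(c,box(*p,*dims)); t+=np.abs(h-m).sum()/m.sum()
        return t
    best=None
    for yaw in np.linspace(-1.5,1.5,13):
        r=minimize(cost,[x0[0],x0[1],yaw],method="Nelder-Mead",options=dict(initial_simplex=np.array([[x0[0],x0[1],yaw],[x0[0]+.02,x0[1],yaw],[x0[0],x0[1]+.02,yaw],[x0[0],x0[1],yaw+.15]]),xatol=1e-4,fatol=1e-4))
        if best is None or r.fun<best.fun: best=r
    print(l,best.x,best.fun); return best.x
r=fit("rack",dict(scene=0,side=1),(.084,.24,.088),0,(.55,.02))
t=fit("reject_tray",dict(scene=0,side=0),(.12,.16,.022),0,(.5,-.23))
for n in("scene","side"):
    im=cv2.resize(o[n,"im"],None,fx=4,fy=4,interpolation=2)
    for p,d in((r,(.084,.24,.088)),(t,(.12,.16,.022))):
        q=((proj(o[n,"c"],box(*p,*d))+.5)*4).astype(int)
        for i in range(8):
            for j in range(i):
                if bin(i^j).count("1")==1: cv2.line(im,tuple(map(int,q[i])),tuple(map(int,q[j])),(0,255,0),1)
    R=np.array([[np.cos(r[2]),-np.sin(r[2])],[np.sin(r[2]),np.cos(r[2])]])
    for k in(-.075,0,.075):
        xy=r[:2]+R@[0,k]
        for z in(.092,.138):
            q=((proj(o[n,"c"],[*xy,z])+.5)*4).astype(int)[0]; cv2.circle(im,tuple(map(int,q)),3,(255,0,255),-1)
    cr=im[520:1120,880:1640] if n=="scene" else im[640:1200,840:1560]
    cv2.imwrite(f"pics/fit_{n}.png",cr)
E
python3 fit.py
```

```text
rack [0.58154705 0.00987874 0.04429942] 0.4398990869522095
reject_tray [ 0.50313382 -0.2560921  -0.0840536 ] 0.1007721796631813
```

View pics/fit_scene.png

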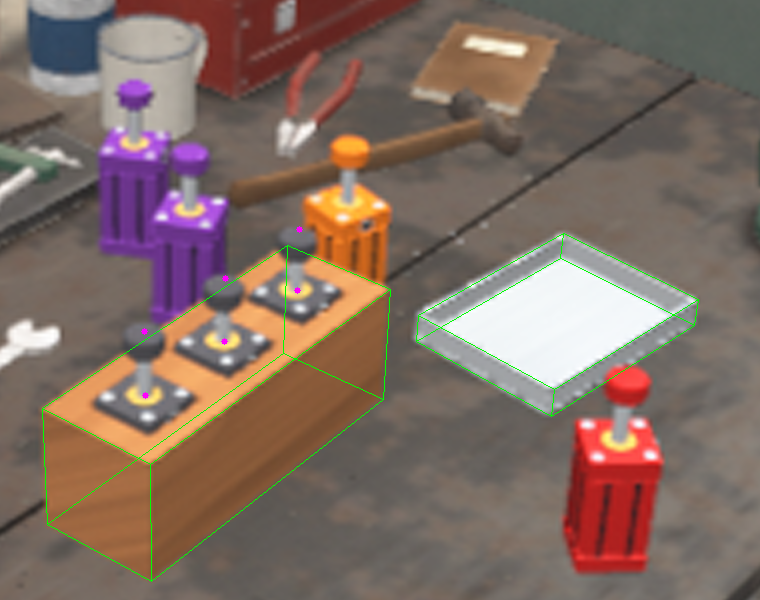

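View pics/fit_side.png

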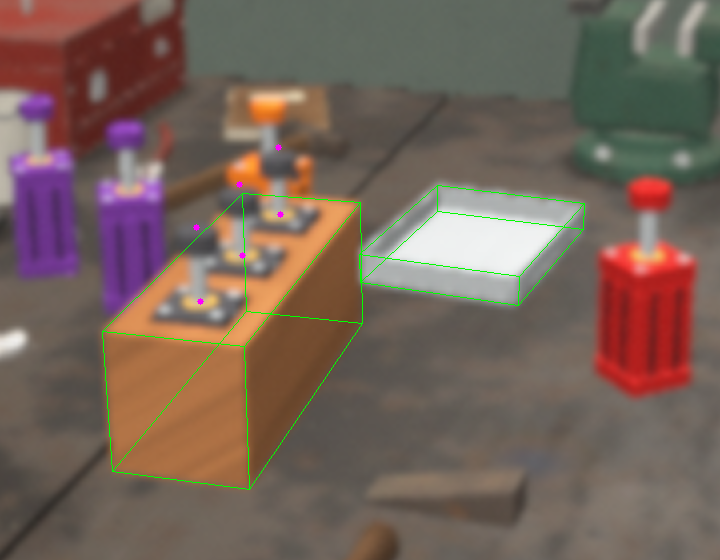

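```bash
cat >> h.py <<'E'
from scipy.spatial.transform import Rotation as Ro
def tool():
    s=get_state(); return s, Ro.from_euler("xyz",s["tool_rot"]).as_matrix()
def to(x,y,z,jaw=None):
    s,R=tool(); d=R.T@(np.array([x,y,z])-s["eef_pos"]); out=dict(zip("xyz",d.round(4)))
    if jaw is not None:
        c=np.arctan2(R[1,1],R[0,1]); e=(jaw-c+np.pi/2)%np.pi-np.pi/2
        out["roll"]=round(float(-e),4)  # tool x points down
    print("t",round(s["time"],2),"pos",s["eef_pos"].round(4),"jaw",np.arctan2(R[1,1],R[0,1]).round(4),"down",R[:,0].round(4),"delta",out,"F",s["ft_force"].round(1),"w",round(s["grip_width"],4))
E
python3 - <<'E'
from h import *
c=eyes.get_calibration("scene")
print("red",onz(c,(200+637/3.6,130+335/3.6),.13),"orange",onz(c,(307.5,165.5),.13), "purp",onz(c,(200+243/3.6,130+135/3.6),.13))
_,R=tool();print(R.round(3))
to(.585,-.065,.20,.044)
E
```

```text
red [ 0.34939398 -0.08051878  0.13      ] orange [ 0.63739148 -0.1853287   0.13      ] purp [ 0.7100489  -0.10336529  0.13      ]
[[ 0.     0.388 -0.922]
 [-0.    -0.922 -0.388]
 [-1.     0.     0.   ]]
t 1.05 pos [ 0.2233 -0.5299  0.233 ] jaw -1.172 down [ 0.e+00 -1.e-04 -1.e+00] delta {'x': np.float64(0.0329), 'y': np.float64(-0.2879), 'z': np.float64(-0.5139), 'roll': -1.216} F [-0.7 -0.3  0.2] w 0.0915
```

send_rows:
  deltas:
    - {"x":0.0,"y":-0.288,"z":-0.514,"roll":-1.216,"gripper":0}
    - {"x":0.0,"y":-0.288,"z":-0.514,"roll":-1.216,"gripper":0}
    - {"x":0.0,"y":-0.288,"z":-0.514,"roll":-1.216,"gripper":0}
    - {"x":0.0,"y":-0.288,"z":-0.514,"roll":-1.216,"gripper":0}
    - {"x":0.0,"y":-0.288,"z":-0.514,"roll":-1.216,"gripper":0}
    - {"x":0.0,"y":-0.288,"z":-0.514,"roll":-1.216,"gripper":0}
    - {"x":0.0,"y":-0.288,"z":-0.514,"roll":-1.216,"gripper":0}
    - {"x":0.0,"y":-0.288,"z":-0.514,"roll":-1.216,"gripper":0}
    - {"x":0.0,"y":-0.288,"z":-0.514,"roll":-1.216,"gripper":0}
    - {"x":0.0,"y":-0.288,"z":-0.514,"roll":-1.216,"gripper":0}
  grip_force: 30

```text
time: 1.88
eef_pos: [0.4801, -0.1992, 0.2332]
tool_rot: [0.843, 1.57, -0.678]
ft_force: [1.2, -0.6, -0.3]
grip_width: 0.0275
```

```bash
python3 -c "
from h import *
to(.585,-.065,.20,.044)"
```

```text
t 1.88 pos [ 0.4801 -0.1992  0.2332] jaw 0.0497 down [ 6.e-04 -5.e-04 -1.e+00] delta {'x': np.float64(0.0332), 'y': np.float64(0.1114), 'z': np.float64(-0.1289), 'roll': 0.0057} F [ 1.2 -0.6 -0.3] w 0.0275
```

send_rows:
  deltas:
    - {"x":0.01,"y":0.111,"z":-0.129,"gripper":0}
    - {"x":0.01,"y":0.111,"z":-0.129,"gripper":0}
    - {"x":0.01,"y":0.111,"z":-0.129,"gripper":0}
    - {"x":0.01,"y":0.111,"z":-0.129,"gripper":0}
    - {"x":0.01,"y":0.111,"z":-0.129,"gripper":0}
    - {"x":0.01,"y":0.111,"z":-0.129,"gripper":0}

```text
invalid input at $.deltas[0]: expected keys x, y, z, roll, gripper
```

```bash
python3 -c "
from h import *
to(.585,-.065,.16,.044)
c=eyes.get_calibration('wrist')
im=eyes.camera('wrist');cv2.imwrite('pics/w1.png',im)
r=(.5815,.0099,.0443)
for k in(-.075,0,.075):
    p=[r[0]-np.sin(r[2])*k,r[1]+np.cos(r[2])*k]
    print(p,proj(c,[*p,.138]),proj(c,[*p,.092]))
"
```

```text
t 1.88 pos [ 0.4801 -0.1992  0.2332] jaw 0.0497 down [ 6.e-04 -5.e-04 -1.e+00] delta {'x': np.float64(0.0732), 'y': np.float64(0.1114), 'z': np.float64(-0.1289), 'roll': 0.0057} F [ 1.2 -0.6 -0.3] w 0.0275
[np.float64(0.5848214133777923), np.float64(-0.06502641865973458)] [[447.71177175  26.29779316]] [[419.92943188  42.88375568]]
[np.float64(0.5815), np.float64(0.0099)] [[ 462.54037885 -110.84765866]] [[430.20711818 -68.89189742]]
[np.float64(0.5781785866222078), np.float64(0.08482641865973459)] [[ 480.10558124 -273.30308022]] [[ 442.02158655 -197.38092483]]
```

View pics/w1.png

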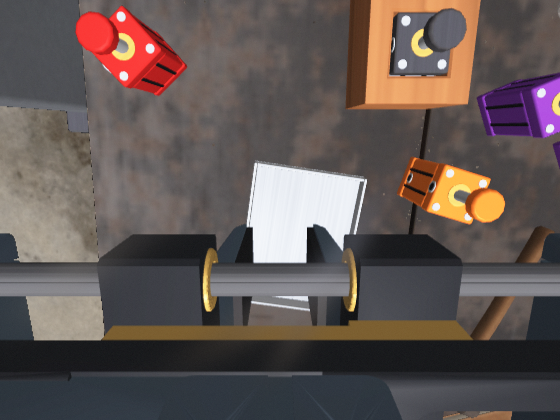

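send_rows:
  deltas:
    - {"x":0.0,"y":0.112,"z":-0.129,"roll":0.0,"gripper":0}
    - {"x":0.04,"y":0.112,"z":-0.129,"roll":0.0,"gripper":0}
    - {"x":0.04,"y":0.112,"z":-0.129,"roll":0.0,"gripper":0}
    - {"x":0.04,"y":0.112,"z":-0.129,"roll":0.0,"gripper":0}
    - {"x":0.06,"y":0.112,"z":-0.129,"roll":0.0,"gripper":0}
    - {"x":0.065,"y":0.112,"z":-0.129,"roll":0.0,"gripper":0}
    - {"x":0.065,"y":0.112,"z":-0.129,"roll":0.0,"gripper":0}

```text
time: 2.52
eef_pos: [0.584, -0.067, 0.1659]
tool_rot: [-1.624, 1.566, 3.134]
ft_force: [0.5, -0.6, -0.1]
grip_width: 0.0003
```

```bash
python3 -c "
from h import *
to(.585,-.065,.125,.044)
c=eyes.get_calibration('wrist')
im=eyes.camera('wrist');cv2.imwrite('pics/w2.png',im)
r=(.5815,.0099,.0443)
for k in(-.075,0,.075):
    p=[r[0]-np.sin(r[2])*k,r[1]+np.cos(r[2])*k]
    print(p,proj(c,[*p,.138]),proj(c,[*p,.092]))
"
```

```text
t 2.52 pos [ 0.584  -0.067   0.1659] jaw 0.0451 down [-0.0052  0.     -1.    ] delta {'x': np.float64(0.0409), 'y': np.float64(0.0013), 'z': np.float64(-0.0019), 'roll': 0.0011} F [ 0.5 -0.6 -0.1] w 0.0003
[np.float64(0.5848214133777923), np.float64(-0.06502641865973458)] [[278.19581811 245.97465119]] [[278.82290321 223.36009088]]
[np.float64(0.5815), np.float64(0.0099)] [[278.11947619 102.93326314]] [[278.81284886 107.88641312]]
[np.float64(0.5781785866222078), np.float64(0.08482641865973459)] [[278.02587468 -72.44731295]] [[278.80102949 -27.85855341]]
```

View pics/w2.png

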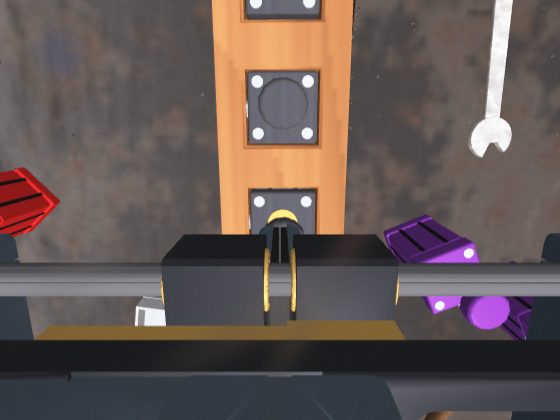

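send_rows:
  deltas:
    - {"x":0.009,"y":0.003,"z":-0.002,"roll":0.0,"gripper":0}
    - {"x":0.013,"y":0.003,"z":-0.002,"roll":0.0,"gripper":0}
    - {"x":0.017,"y":0.003,"z":-0.002,"roll":0.0,"gripper":0}
    - {"x":0.021,"y":0.003,"z":-0.002,"roll":0.0,"gripper":0}
    - {"x":0.025,"y":0.003,"z":-0.002,"roll":0.0,"gripper":0}
    - {"x":0.025,"y":0.003,"z":-0.002,"roll":0.0,"gripper":0}

```text
time: 3.07
eef_pos: [0.5883, -0.0659, 0.1435]
tool_rot: [0.95, 1.569, -0.578]
ft_force: [-0.7, 0.0, 1.0]
grip_width: 0.0005
```

```bash
python3 -c "
from h import *
to(.587,-.065,.125,.044)
"
```

```text
t 3.07 pos [ 0.5883 -0.0659  0.1435] jaw 0.0432 down [ 1.1e-03 -7.0e-04 -1.0e+00] delta {'x': np.float64(0.0185), 'y': np.float64(-0.0013), 'z': np.float64(-0.001), 'roll': -0.0008} F [-0.7  0.   1. ] w 0.0005
```

send_rows:
  deltas:
    - {"x":0.003,"y":0.0,"z":0.0,"roll":0.0,"gripper":0}
    - {"x":0.006,"y":0.0,"z":0.0,"roll":0.0,"gripper":0}

```text
time: 3.23
eef_pos: [0.5885, -0.0658, 0.1382]
tool_rot: [1.076, 1.569, -0.452]
ft_force: [-1.4, -0.4, 5.9]
grip_width: 0.0004
```

send_rows:
  deltas:
    - {"x":0.004,"y":0.0,"z":0.0,"roll":0.0,"gripper":0}
    - {"x":0.008,"y":0.0,"z":0.0,"roll":0.0,"gripper":0}
    - {"x":0.01,"y":0.0,"z":0.0,"roll":0.0,"gripper":0}
    - {"x":0.012,"y":0.0,"z":0.0,"roll":0.0,"gripper":0}

```text
time: 3.57
eef_pos: [0.5884, -0.0658, 0.1259]
tool_rot: [0.908, 1.569, -0.619]
ft_force: [-1.4, -1.6, 5.2]
grip_width: 0.0005
```

send_rows:
  deltas:
    - {"x":0.001,"y":0.0,"z":0.0,"roll":0.0,"gripper":0}
    - {"x":0.002,"y":0.0,"z":0.0,"roll":0.0,"gripper":0}
    - {"x":0.002,"y":0.0,"z":0.0,"roll":0.0,"gripper":0}

```text
time: 3.82
eef_pos: [0.5888, -0.0658, 0.1252]
tool_rot: [1.162, 1.568, -0.365]
ft_force: [-2.1, -0.8, 11.2]
grip_width: 0.0003
```

send_rows:
  deltas:
    - {"x":0.001,"y":0.0,"z":0.0,"roll":0.0,"gripper":0}
    - {"x":0.002,"y":0.0,"z":0.0,"roll":0.0,"gripper":0}
    - {"x":0.002,"y":0.0,"z":0.0,"roll":0.0,"gripper":0}

```text
time: 4.07
eef_pos: [0.5895, -0.0659, 0.1252]
tool_rot: [1.302, 1.565, -0.225]
ft_force: [-3.7, -1.5, 19.3]
grip_width: 0.0004
```

send_rows:
  deltas:
    - {"x":-0.03,"y":0.0,"z":0.0,"roll":0.0,"gripper":0}
    - {"x":-0.044,"y":-0.002,"z":-0.02,"roll":0.0,"gripper":0}
    - {"x":-0.044,"y":-0.002,"z":-0.06,"roll":0.0,"gripper":0}
    - {"x":-0.044,"y":-0.002,"z":-0.076,"roll":0.0,"gripper":0}
    - {"x":-0.044,"y":-0.002,"z":-0.076,"roll":0.0,"gripper":0}
    - {"x":-0.04,"y":-0.002,"z":-0.076,"roll":0.0,"gripper":0}

```text
time: 4.57
eef_pos: [0.5833, 0.0111, 0.1615]
tool_rot: [1.234, 1.569, -0.291]
ft_force: [0.3, 0.3, -0.1]
grip_width: 0.0003
```

```bash
python3 -c "
from h import *
to(.5845,.0099,.146,.044)
c=eyes.get_calibration('wrist')
im=eyes.camera('wrist');cv2.imwrite('pics/w3.png',im)
r=(.5815,.0099,.0443)
for k in(-.075,0,.075):
    p=[r[0]-np.sin(r[2])*k,r[1]+np.cos(r[2])*k]
    print(p,proj(c,[*p,.138]),proj(c,[*p,.092]))
"
```

```text
t 4.57 pos [0.5833 0.0111 0.1615] jaw 0.0456 down [ 1.7e-03 -5.0e-04 -1.0e+00] delta {'x': np.float64(0.0155), 'y': np.float64(0.0011), 'z': np.float64(0.0012), 'roll': 0.0016} F [ 0.3  0.3 -0.1] w 0.0003
[np.float64(0.5848214133777923), np.float64(-0.06502641865973458)] [[273.17591984 374.11157164]] [[274.21945252 329.73904249]]
[np.float64(0.5815), np.float64(0.0099)] [[272.69489654 253.92421518]] [[273.91065962 229.37323233]]
[np.float64(0.5781785866222078), np.float64(0.08482641865973459)] [[272.11373932 108.71763174]] [[273.55101414 112.47900188]]
```

View pics/w3.png

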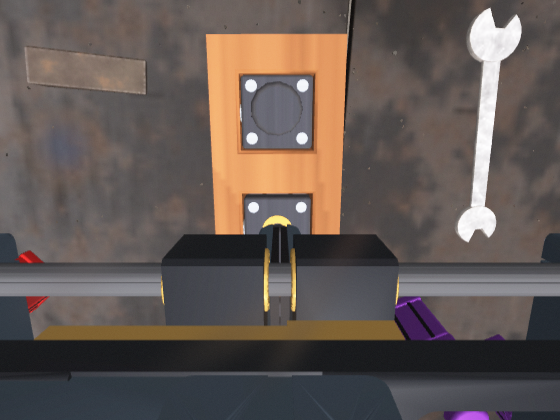

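send_rows:
  deltas:
    - {"x":0.005,"y":0.0,"z":0.001,"roll":0.0,"gripper":0}
    - {"x":0.009,"y":0.0,"z":0.001,"roll":0.0,"gripper":0}
    - {"x":0.013,"y":0.0,"z":0.001,"roll":0.0,"gripper":0}
    - {"x":0.017,"y":0.0,"z":0.001,"roll":0.0,"gripper":0}
    - {"x":0.02,"y":0.0,"z":0.001,"roll":0.0,"gripper":0}
    - {"x":0.022,"y":0.0,"z":0.001,"roll":0.0,"gripper":0}

```text
time: 5.12
eef_pos: [0.5848, 0.0086, 0.1431]
tool_rot: [1.455, 1.565, -0.073]
ft_force: [-5.6, -1.0, 34.6]
grip_width: 0.0003
```

send_rows:
  deltas:
    - {"x":-0.02,"y":0.0,"z":0.0,"roll":0.0,"gripper":0}
    - {"x":-0.026,"y":-0.001,"z":-0.03,"roll":0.0,"gripper":0}
    - {"x":-0.026,"y":-0.001,"z":-0.065,"roll":0.0,"gripper":0}
    - {"x":-0.026,"y":-0.001,"z":-0.075,"roll":0.0,"gripper":0}
    - {"x":-0.022,"y":-0.001,"z":-0.075,"roll":0.0,"gripper":0}

```text
time: 5.53
eef_pos: [0.579, 0.086, 0.161]
tool_rot: [1.892, 1.57, 0.367]
ft_force: [0.2, -1.1, 0.7]
grip_width: 0.0003
```

```bash
python3 -c "
from h import *
to(.580,.0848,.146,.044)
"
```

```text
t 5.53 pos [0.579 0.086 0.161] jaw 0.046 down [ 1.e-03  4.e-04 -1.e+00] delta {'x': np.float64(0.015), 'y': np.float64(0.0009), 'z': np.float64(0.0012), 'roll': 0.002} F [ 0.2 -1.1  0.7] w 0.0003
```

send_rows:
  deltas:
    - {"x":0.005,"y":0.001,"z":0.001,"roll":0.0,"gripper":0}
    - {"x":0.009,"y":0.001,"z":0.001,"roll":0.0,"gripper":0}
    - {"x":0.013,"y":0.001,"z":0.001,"roll":0.0,"gripper":0}
    - {"x":0.017,"y":0.001,"z":0.001,"roll":0.0,"gripper":0}
    - {"x":0.02,"y":0.001,"z":0.001,"roll":0.0,"gripper":0}
    - {"x":0.022,"y":0.001,"z":0.001,"roll":0.0,"gripper":0}

```text
time: 6.03
eef_pos: [0.5799, 0.0824, 0.1387]
tool_rot: [-2.704, 1.57, 2.05]
ft_force: [-1.4, 1.8, 5.4]
grip_width: 0.0002
```

send_rows:
  deltas:
    - {"x":0.004,"y":0.0,"z":-0.001,"roll":0.0,"gripper":0}
    - {"x":0.008,"y":0.0,"z":-0.001,"roll":0.0,"gripper":0}
    - {"x":0.011,"y":0.0,"z":-0.001,"roll":0.0,"gripper":0}
    - {"x":0.013,"y":0.0,"z":-0.001,"roll":0.0,"gripper":0}
    - {"x":0.015,"y":0.0,"z":-0.001,"roll":0.0,"gripper":0}
    - {"x":0.016,"y":0.0,"z":-0.001,"roll":0.0,"gripper":0}

```text
time: 6.53
eef_pos: [0.5804, 0.0835, 0.1252]
tool_rot: [1.969, 1.569, 0.44]
ft_force: [-4.5, 1.6, 23.1]
grip_width: 0.0004
```

send_rows:
  deltas:
    - {"x":-0.03,"y":0.0,"z":0.0,"roll":0.0,"gripper":65}
    - {"x":-0.045,"y":0.0,"z":0.03,"roll":0.0,"gripper":65}
    - {"x":-0.045,"y":0.0,"z":0.065,"roll":0.0,"gripper":65}
    - {"x":-0.045,"y":0.0,"z":0.074,"roll":0.0,"gripper":65}
    - {"x":-0.045,"y":0.0,"z":0.074,"roll":0.0,"gripper":65}
    - {"x":-0.045,"y":0.0,"z":0.074,"roll":0.0,"gripper":65}

```text
time: 7.03
eef_pos: [0.5824, 0.0095, 0.1668]
tool_rot: [-1.798, 1.569, 2.956]
ft_force: [-0.5, 0.2, -0.9]
grip_width: 0.038
```

```bash
python3 -c "
from h import *
to(.5837,.0099,.119,.044)
c=eyes.get_calibration('wrist')
im=eyes.camera('wrist');cv2.imwrite('pics/w4.png',im)
im=eyes.camera('scene');cv2.imwrite('pics/s4.png',cv2.resize(im[130:290,200:420],None,fx=3.6,fy=3.6,interpolation=2))
print(proj(c,[.5835,.0099,.124]))
"
```

```text
t 7.03 pos [0.5824 0.0095 0.1668] jaw 0.041 down [-2.e-03  4.e-04 -1.e+00] delta {'x': np.float64(0.0478), 'y': np.float64(0.0014), 'z': np.float64(-0.0003), 'roll': -0.003} F [-0.5  0.2 -0.9] w 0.038
[[278.58835051 240.14470858]]
```

View pics/w4.png

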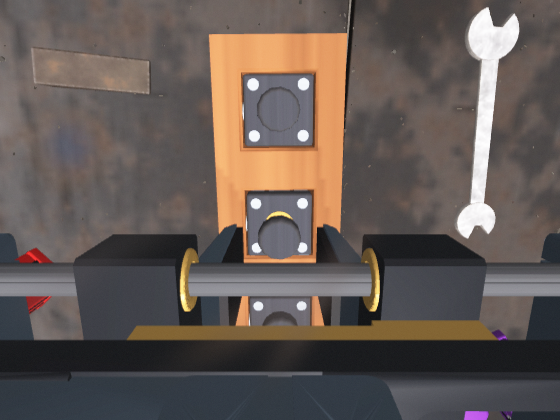

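View pics/s4.png

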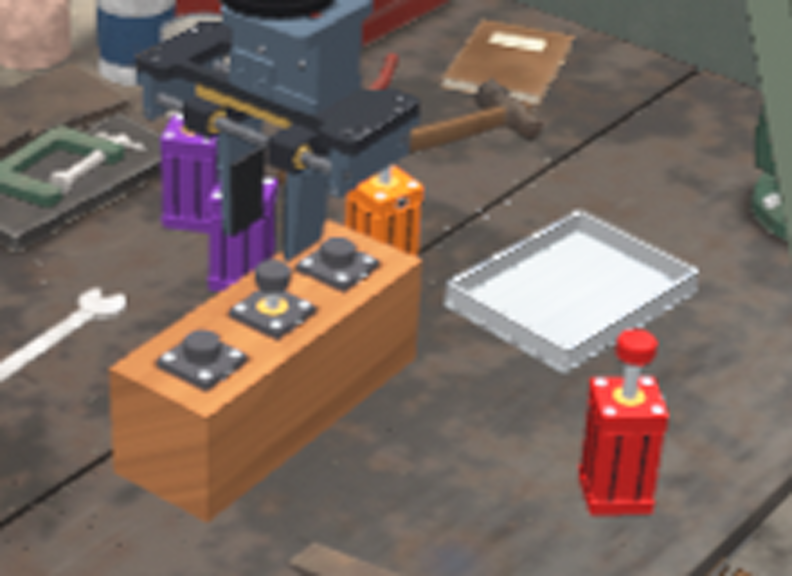

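send_rows:
  deltas:
    - {"x":0.01,"y":0.001,"z":0.0,"roll":0.0,"gripper":65}
    - {"x":0.025,"y":0.001,"z":0.0,"roll":0.0,"gripper":65}
    - {"x":0.037,"y":0.001,"z":0.0,"roll":0.0,"gripper":65}
    - {"x":0.044,"y":0.001,"z":0.0,"roll":0.0,"gripper":65}
    - {"x":0.048,"y":0.001,"z":0.0,"roll":0.0,"gripper":65}
    - {"x":0.048,"y":0.001,"z":0.0,"roll":0.0,"gripper":65}

```text
time: 7.63
eef_pos: [0.5834, 0.0113, 0.1186]
tool_rot: [-1.601, 1.569, -3.127]
ft_force: [-0.2, 0.5, -0.9]
grip_width: 0.0593
```

```bash
python3 -c "
from h import *
to(.5837,.0099,.119,.044)
"
```

```text
t 7.63 pos [0.5834 0.0113 0.1186] jaw 0.0448 down [-0.0023 -0.     -1.    ] delta {'x': np.float64(-0.0004), 'y': np.float64(0.0003), 'z': np.float64(0.0014), 'roll': 0.0008} F [-0.2  0.5 -0.9] w 0.0593
```

Close on the head.

send_rows:
  deltas:
    - {"x":0.0,"y":0.0,"z":0.001,"roll":0.0,"gripper":10}
    - {"x":0.0,"y":0.0,"z":0.001,"roll":0.0,"gripper":10}
    - {"x":0.0,"y":0.0,"z":0.001,"roll":0.0,"gripper":10}
    - {"x":0.0,"y":0.0,"z":0.001,"roll":0.0,"gripper":10}
    - {"x":0.0,"y":0.0,"z":0.001,"roll":0.0,"gripper":10}
    - {"x":0.0,"y":0.0,"z":0.001,"roll":0.0,"gripper":10}
    - {"x":0.0,"y":0.0,"z":0.001,"roll":0.0,"gripper":10}
  grip_force: 40

```text
time: 8.22
eef_pos: [0.5838, 0.0097, 0.1203]
tool_rot: [-1.002, 1.571, -2.529]
ft_force: [-1.6, -1.2, 2.1]
grip_width: 0.0242
```

send_rows:
  deltas:
    - {"x":-0.005,"y":0.0,"z":0.0,"roll":0.0,"gripper":10}
    - {"x":-0.01,"y":0.0,"z":0.0,"roll":0.0,"gripper":10}
    - {"x":-0.02,"y":0.0,"z":0.0,"roll":0.0,"gripper":10}
    - {"x":-0.03,"y":0.0,"z":0.0,"roll":0.0,"gripper":10}
    - {"x":-0.04,"y":0.0,"z":0.0,"roll":0.0,"gripper":10}
  grip_force: 40

```text
time: 8.63
eef_pos: [0.5842, 0.0097, 0.1611]
tool_rot: [1.306, 1.57, -0.221]
ft_force: [0.7, -0.5, -4.5]
grip_width: 0.0242
```

```bash
python3 -c "
from h import *
to(.5837,.0099,.119,.044)
im=eyes.camera('scene');cv2.imwrite('pics/s5.png',cv2.resize(im[130:290,200:420],None,fx=3.6,fy=3.6,interpolation=2))
"
```

```text
t 8.63 pos [0.5842 0.0097 0.1611] jaw 0.044 down [ 5.e-04 -1.e-04 -1.e+00] delta {'x': np.float64(0.0421), 'y': np.float64(-0.0005), 'z': np.float64(-0.0002), 'roll': 0.0} F [ 0.7 -0.5 -4.5] w 0.0242
```

View pics/s5.png

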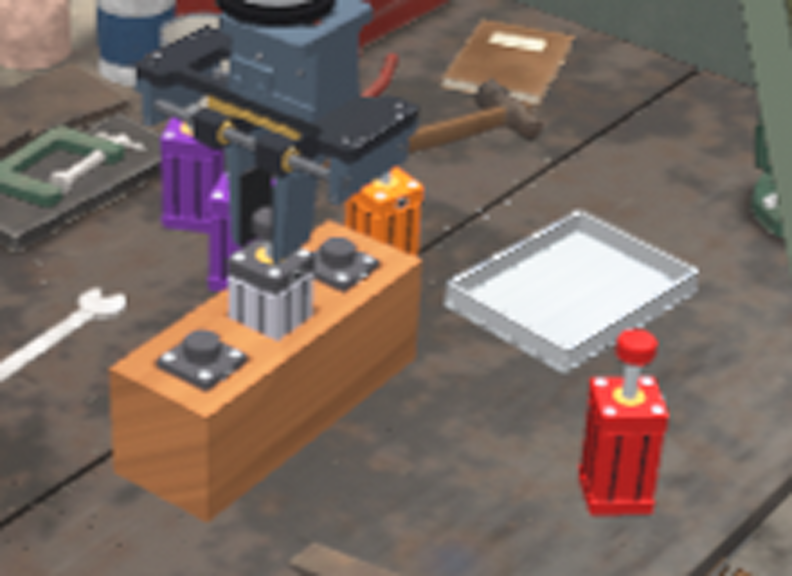

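send_rows:
  deltas:
    - {"x":-0.015,"y":0.0,"z":0.0,"roll":0.0,"gripper":10}
    - {"x":-0.03,"y":0.0,"z":0.0,"roll":0.0,"gripper":10}
    - {"x":-0.045,"y":0.0,"z":0.0,"roll":0.0,"gripper":10}
    - {"x":-0.06,"y":0.0,"z":0.0,"roll":0.0,"gripper":10}
    - {"x":-0.07,"y":0.0,"z":0.0,"roll":0.0,"gripper":10}
    - {"x":-0.075,"y":-0.01,"z":0.0,"roll":0.0,"gripper":10}
    - {"x":-0.075,"y":-0.03,"z":0.0,"roll":0.0,"gripper":10}
    - {"x":-0.075,"y":-0.055,"z":-0.002,"roll":0.0,"gripper":10}
    - {"x":-0.075,"y":-0.08,"z":-0.005,"roll":0.0,"gripper":10}
    - {"x":-0.075,"y":-0.1,"z":-0.008,"roll":0.0,"gripper":10}

```text
time: 9.52
eef_pos: [0.4805, 0.0133, 0.2343]
tool_rot: [-1.573, 1.568, -3.1]
ft_force: [-0.6, -1.2, -3.5]
grip_width: 0.0246
```

send_rows:
  deltas:
    - {"x":0.0,"y":-0.015,"z":0.0,"roll":0.0,"gripper":10}
    - {"x":0.0,"y":-0.022,"z":0.0,"roll":0.0,"gripper":10}
    - {"x":0.0,"y":-0.025,"z":0.0,"roll":0.0,"gripper":10}
    - {"x":0.0,"y":-0.025,"z":0.0,"roll":0.0,"gripper":10}
    - {"x":0.02,"y":-0.025,"z":0.0,"roll":0.0,"gripper":10}
    - {"x":0.04,"y":-0.025,"z":0.0,"roll":0.0,"gripper":10}
    - {"x":0.06,"y":-0.025,"z":0.0,"roll":0.0,"gripper":10}
    - {"x":0.075,"y":-0.025,"z":0.0,"roll":0.0,"gripper":10}
    - {"x":0.085,"y":-0.025,"z":0.0,"roll":0.0,"gripper":10}
    - {"x":0.085,"y":-0.025,"z":0.0,"roll":0.0,"gripper":10}

```text
time: 10.35
eef_pos: [0.4583, 0.0122, 0.1477]
tool_rot: [-1.59, 1.566, -3.117]
ft_force: [-0.8, 0.4, -3.3]
grip_width: 0.0238
```

```bash
python3 -c "
from h import *
to(.46,.015,.112,.044)
im=eyes.camera('scene');cv2.imwrite('pics/s6.png',cv2.resize(im[130:330,180:420],None,fx=3,fy=3,interpolation=2))
im=eyes.camera('side');cv2.imwrite('pics/d6.png',cv2.resize(im[130:330,180:420],None,fx=3,fy=3,interpolation=2))
"
```

```text
t 10.35 pos [0.4583 0.0122 0.1477] jaw 0.0438 down [-4.5e-03 -1.0e-04 -1.0e+00] delta {'x': np.float64(0.0356), 'y': np.float64(0.002), 'z': np.float64(-0.0027), 'roll': -0.0002} F [-0.8  0.4 -3.3] w 0.0238
```

View pics/s6.png

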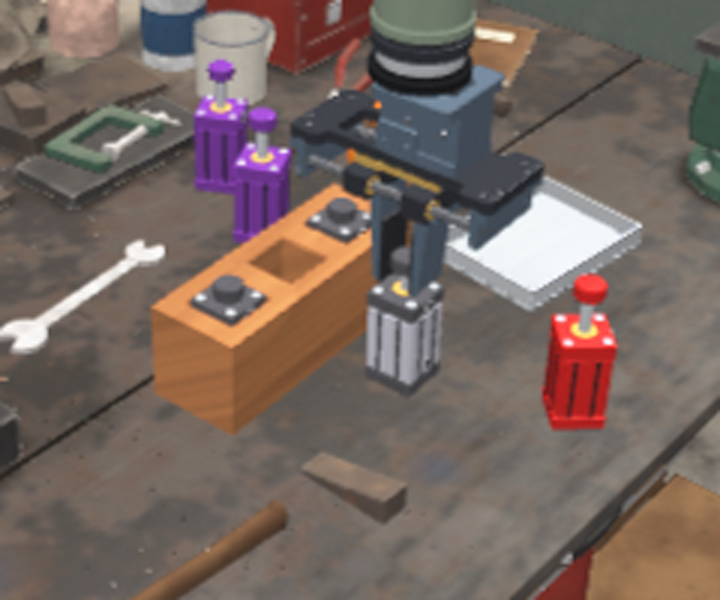

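View pics/d6.png

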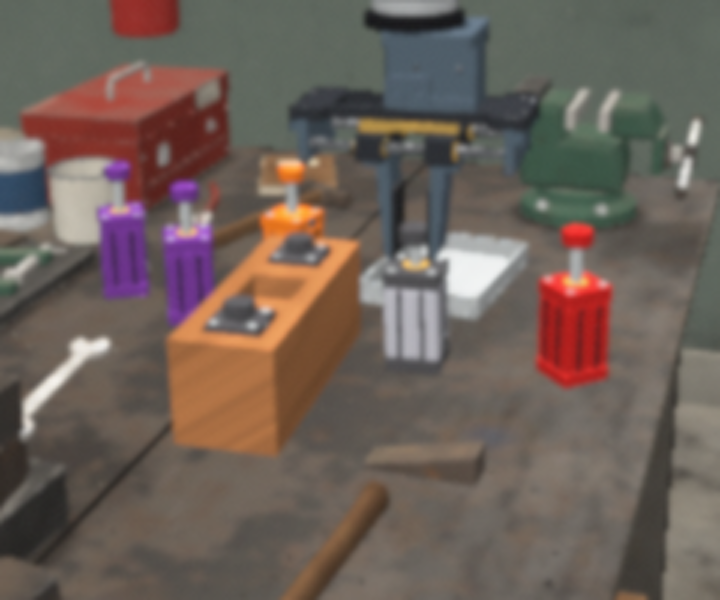

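send_rows:
  deltas:
    - {"x":0.01,"y":0.0,"z":0.0,"roll":0.0,"gripper":10}
    - {"x":0.02,"y":0.0,"z":0.0,"roll":0.0,"gripper":10}
    - {"x":0.027,"y":0.0,"z":0.0,"roll":0.0,"gripper":10}
    - {"x":0.031,"y":0.0,"z":0.0,"roll":0.0,"gripper":10}
    - {"x":0.033,"y":0.0,"z":0.0,"roll":0.0,"gripper":10}
    - {"x":0.034,"y":0.0,"z":0.0,"roll":0.0,"gripper":10}
    - {"x":0.034,"y":0.0,"z":0.0,"roll":0.0,"gripper":10}

```text
time: 11.03
eef_pos: [0.4592, 0.0122, 0.1162]
tool_rot: [1.42, 1.57, -0.106]
ft_force: [-0.1, -0.0, -4.4]
grip_width: 0.0245
```

send_rows:
  deltas:
    - {"x":0.001,"y":0.0,"z":0.0,"roll":0.0,"gripper":10}
    - {"x":0.002,"y":0.0,"z":0.0,"roll":0.0,"gripper":10}
    - {"x":0.003,"y":0.0,"z":0.0,"roll":0.0,"gripper":10}
    - {"x":0.003,"y":0.0,"z":0.0,"roll":0.0,"gripper":10}

```text
time: 11.37
eef_pos: [0.4587, 0.0123, 0.1129]
tool_rot: [-0.82, 1.571, -2.347]
ft_force: [-0.6, 0.0, -3.0]
grip_width: 0.0239
```

send_rows:
  deltas:
    - {"x":0.001,"y":0.0,"z":0.0,"roll":0.0,"gripper":10}
    - {"x":0.002,"y":0.0,"z":0.0,"roll":0.0,"gripper":10}
    - {"x":0.002,"y":0.0,"z":0.0,"roll":0.0,"gripper":10}

```text
time: 11.62
eef_pos: [0.4592, 0.0122, 0.1122]
tool_rot: [1.457, 1.57, -0.07]
ft_force: [-2.6, -0.0, 6.7]
grip_width: 0.0243
```

send_rows:
  deltas:
    - {"x":-0.001,"y":0.0,"z":0.0,"roll":0.0,"gripper":10}
    - {"x":-0.001,"y":0.0,"z":0.0,"roll":0.0,"gripper":60}
    - {"x":-0.001,"y":0.0,"z":0.0,"roll":0.0,"gripper":60}
    - {"x":-0.001,"y":0.0,"z":0.0,"roll":0.0,"gripper":60}
    - {"x":-0.001,"y":0.0,"z":0.0,"roll":0.0,"gripper":60}
    - {"x":-0.001,"y":0.0,"z":0.0,"roll":0.0,"gripper":60}
    - {"x":-0.01,"y":0.0,"z":0.0,"roll":0.0,"gripper":100}
    - {"x":-0.03,"y":0.0,"z":0.0,"roll":0.0,"gripper":100}
    - {"x":-0.055,"y":0.0,"z":0.0,"roll":0.0,"gripper":100}
    - {"x":-0.055,"y":0.0,"z":0.0,"roll":0.0,"gripper":100}

```text
time: 12.45
eef_pos: [0.4617, 0.0123, 0.1705]
tool_rot: [1.523, 1.562, -0.004]
ft_force: [1.0, 0.0, -0.1]
grip_width: 0.0785
```

```bash
python3 -c "
from h import *
to(.46,.013,.074,.044)
im=eyes.camera('scene');cv2.imwrite('pics/s7.png',cv2.resize(im[130:330,180:420],None,fx=3,fy=3,interpolation=2))
c=eyes.get_calibration('wrist')
print(proj(c,[.459,.0122,.084]),proj(c,[.459,.0122,.116]))
im=eyes.camera('wrist');cv2.imwrite('pics/w7.png',im)
"
```

```text
t 12.45 pos [0.4617 0.0123 0.1705] jaw 0.044 down [ 0.0091 -0.     -1.    ] delta {'x': np.float64(0.0965), 'y': np.float64(-0.0026), 'z': np.float64(-0.0008), 'roll': -0.0} F [ 1.   0.  -0.1] w 0.0785
[[273.89970318 221.79661673]] [[273.39898867 235.5394101 ]]
```

View pics/s7.png

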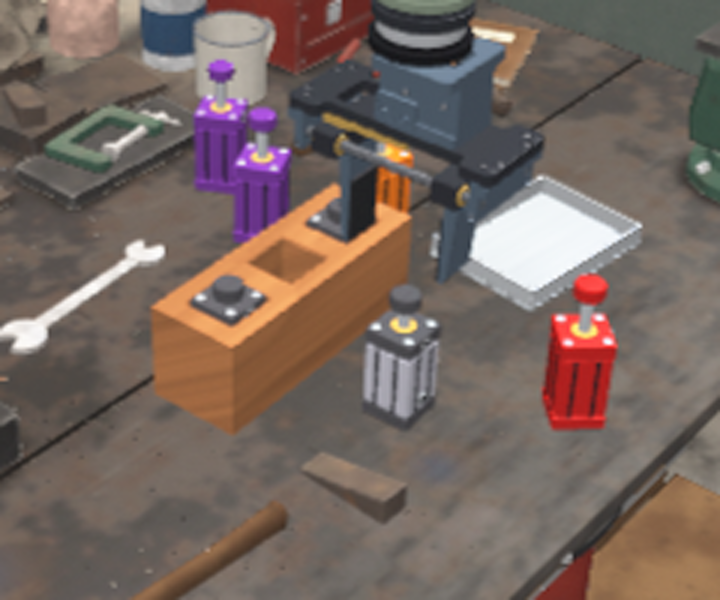

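View pics/w7.png

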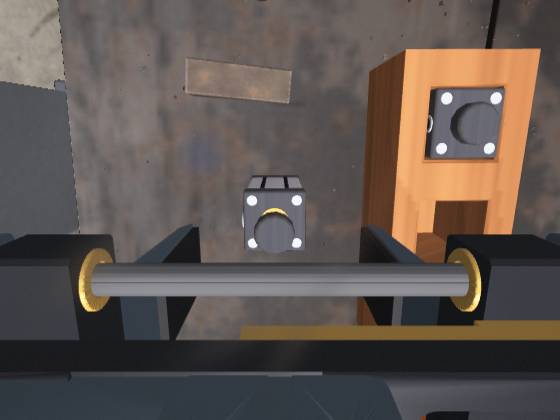

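send_rows:
  deltas:
    - {"x":0.0,"y":-0.001,"z":0.0,"roll":0.0,"gripper":100}
    - {"x":0.02,"y":-0.001,"z":0.0,"roll":0.0,"gripper":100}
    - {"x":0.04,"y":-0.001,"z":0.0,"roll":0.0,"gripper":100}
    - {"x":0.06,"y":-0.001,"z":0.0,"roll":0.0,"gripper":100}
    - {"x":0.08,"y":-0.001,"z":0.0,"roll":0.0,"gripper":100}
    - {"x":0.09,"y":-0.001,"z":0.0,"roll":0.0,"gripper":100}
    - {"x":0.094,"y":-0.001,"z":0.0,"roll":0.0,"gripper":100}
    - {"x":0.094,"y":-0.001,"z":0.0,"roll":0.0,"gripper":100}

```text
time: 13.22
eef_pos: [0.4564, 0.0122, 0.0704]
tool_rot: [-1.59, 1.567, -3.117]
ft_force: [0.2, 0.3, -0.6]
grip_width: 0.0913
```

```bash
python3 -c "
from h import *
to(.459,.0122,.074,.044)
"
```

```text
t 13.22 pos [0.4564 0.0122 0.0704] jaw 0.044 down [-4.1e-03 -1.0e-04 -1.0e+00] delta {'x': np.float64(-0.0036), 'y': np.float64(0.0026), 'z': np.float64(0.0001), 'roll': -0.0} F [ 0.2  0.3 -0.6] w 0.0913
```

send_rows:
  deltas:
    - {"x":-0.002,"y":0.002,"z":0.0,"roll":0.0,"gripper":60}
    - {"x":-0.002,"y":0.002,"z":0.0,"roll":0.0,"gripper":55}
    - {"x":-0.002,"y":0.002,"z":0.0,"roll":0.0,"gripper":55}
    - {"x":-0.002,"y":0.002,"z":0.0,"roll":0.0,"gripper":40}
    - {"x":-0.002,"y":0.002,"z":0.0,"roll":0.0,"gripper":40}
    - {"x":-0.002,"y":0.002,"z":0.0,"roll":0.0,"gripper":40}
    - {"x":-0.002,"y":0.002,"z":0.0,"roll":0.0,"gripper":40}
  grip_force: 30

```text
time: 13.8
eef_pos: [0.4596, 0.0123, 0.0741]
tool_rot: [-0.891, 1.571, -2.418]
ft_force: [-2.7, 0.7, 1.1]
grip_width: 0.0471
```

```bash
python3 -c "
from h import *
to(.459,.0122,.074,.044)
"
```

```text
t 13.8 pos [0.4596 0.0123 0.0741] jaw 0.044 down [-1.e-04 -1.e-04 -1.e+00] delta {'x': np.float64(0.0001), 'y': np.float64(-0.0006), 'z': np.float64(0.0001), 'roll': 0.0} F [-2.7  0.7  1.1] w 0.0471
```

send_rows:
  deltas:
    - {"x":0.0,"y":0.0,"z":0.0,"roll":0.0,"gripper":40}
    - {"x":0.0,"y":0.0,"z":0.0,"roll":0.0,"gripper":40}
    - {"x":0.0,"y":0.0,"z":0.0,"roll":0.0,"gripper":40}
    - {"x":-0.01,"y":0.0,"z":0.0,"roll":0.0,"gripper":40}
    - {"x":-0.03,"y":0.0,"z":0.0,"roll":0.0,"gripper":40}
    - {"x":-0.05,"y":0.0,"z":0.0,"roll":0.0,"gripper":40}
  grip_force: 30

```text
time: 14.3
eef_pos: [0.459, 0.0123, 0.1234]
tool_rot: [-1.599, 1.568, -3.126]
ft_force: [0.6, -0.1, -3.2]
grip_width: 0.044
```

```bash
python3 -c "
from h import *
to(.503,-.256,.20,.044)
im=eyes.camera('scene');cv2.imwrite('pics/s8.png',cv2.resize(im[130:330,180:420],None,fx=3,fy=3,interpolation=2))
"
```

```text
t 14.3 pos [0.459  0.0123 0.1234] jaw 0.044 down [-0.0026 -0.     -1.    ] delta {'x': np.float64(-0.0768), 'y': np.float64(0.032), 'z': np.float64(0.27), 'roll': -0.0} F [ 0.6 -0.1 -3.2] w 0.044
```

View pics/s8.png

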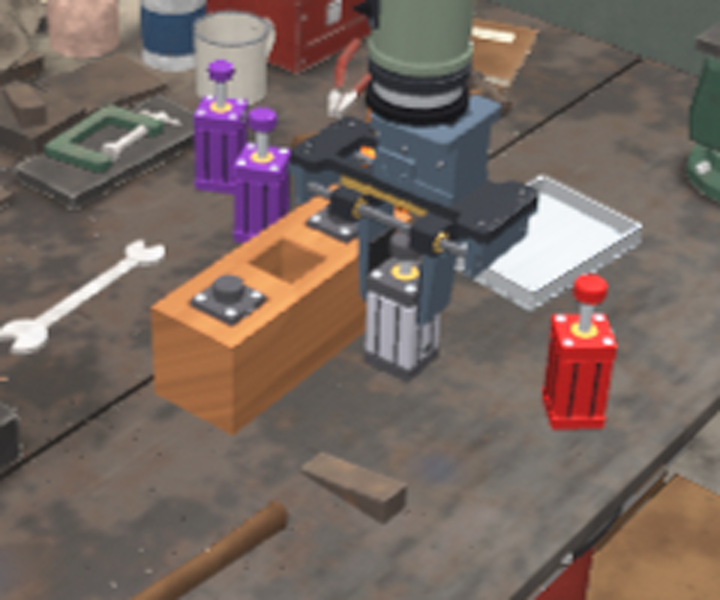

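Held by the body. Raise and go over to the tray.

send_rows:
  deltas:
    - {"x":-0.025,"y":0.0,"z":0.0,"roll":0.0,"gripper":40}
    - {"x":-0.05,"y":0.0,"z":0.0,"roll":0.0,"gripper":40}
    - {"x":-0.07,"y":0.0,"z":0.01,"roll":0.0,"gripper":40}
    - {"x":-0.077,"y":0.0,"z":0.03,"roll":0.0,"gripper":40}
    - {"x":-0.077,"y":0.005,"z":0.06,"roll":0.0,"gripper":40}
    - {"x":-0.077,"y":0.01,"z":0.09,"roll":0.0,"gripper":40}
    - {"x":-0.077,"y":0.015,"z":0.12,"roll":0.0,"gripper":40}
    - {"x":-0.077,"y":0.02,"z":0.15,"roll":0.0,"gripper":40}
    - {"x":-0.077,"y":0.025,"z":0.18,"roll":0.0,"gripper":40}
    - {"x":-0.077,"y":0.03,"z":0.21,"roll":0.0,"gripper":40}

```text
time: 15.18
eef_pos: [0.4989, -0.1976, 0.1995]
tool_rot: [-2.111, 1.57, 2.645]
ft_force: [-0.0, 0.9, -4.3]
grip_width: 0.0442
```

send_rows:
  deltas:
    - {"x":0.0,"y":0.002,"z":0.03,"roll":0.0,"gripper":40}
    - {"x":0.0,"y":0.002,"z":0.05,"roll":0.0,"gripper":40}
    - {"x":0.0,"y":0.002,"z":0.06,"roll":0.0,"gripper":40}
    - {"x":0.02,"y":0.002,"z":0.06,"roll":0.0,"gripper":40}
    - {"x":0.045,"y":0.002,"z":0.06,"roll":0.0,"gripper":40}
    - {"x":0.065,"y":0.002,"z":0.06,"roll":0.0,"gripper":40}
    - {"x":0.075,"y":0.002,"z":0.06,"roll":0.0,"gripper":40}
    - {"x":0.075,"y":0.002,"z":0.06,"roll":0.0,"gripper":40}

```text
time: 15.85
eef_pos: [0.5019, -0.2546, 0.1229]
tool_rot: [-2.142, 1.564, 2.614]
ft_force: [-0.3, 0.3, -3.3]
grip_width: 0.044
```

```bash
python3 -c "
from h import *
to(.503,-.256,.077,.044)
im=eyes.camera('scene');cv2.imwrite('pics/s9.png',cv2.resize(im[130:330,180:420],None,fx=3,fy=3,interpolation=2))
im=eyes.camera('side');cv2.imwrite('pics/d9.png',cv2.resize(im[130:330,180:420],None,fx=3,fy=3,interpolation=2))
"
```

```text
t 15.85 pos [ 0.5019 -0.2546  0.1229] jaw 0.0443 down [-0.0056  0.0033 -1.    ] delta {'x': np.float64(0.0459), 'y': np.float64(0.0013), 'z': np.float64(0.0016), 'roll': 0.0003} F [-0.3  0.3 -3.3] w 0.044
```

View pics/s9.png

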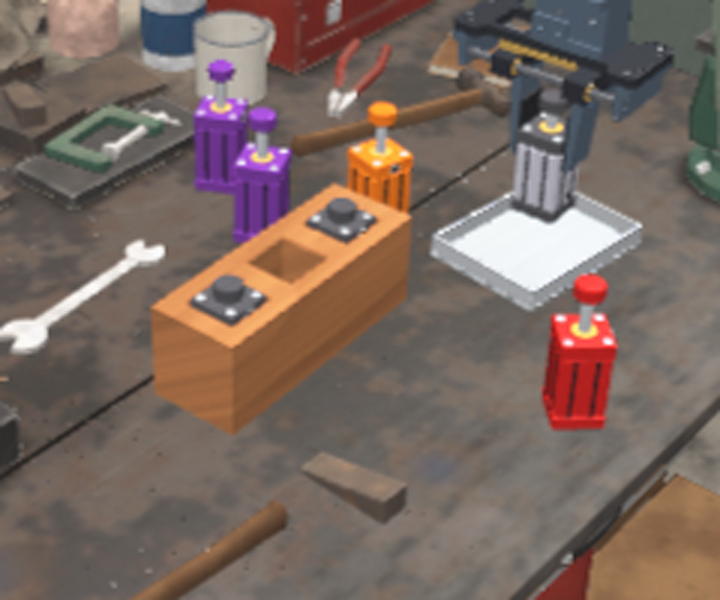

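View pics/d9.png

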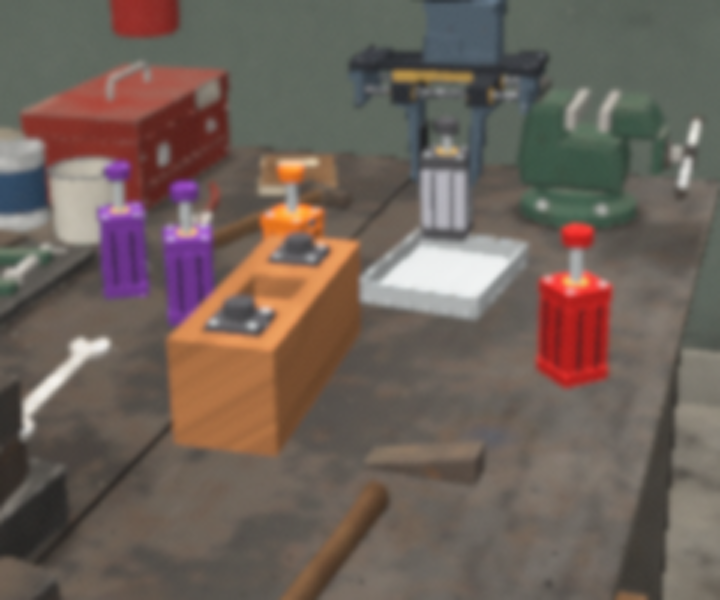

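send_rows:
  deltas:
    - {"x":0.01,"y":0.001,"z":0.001,"roll":0.0,"gripper":40}
    - {"x":0.02,"y":0.001,"z":0.001,"roll":0.0,"gripper":40}
    - {"x":0.03,"y":0.001,"z":0.001,"roll":0.0,"gripper":40}
    - {"x":0.037,"y":0.001,"z":0.001,"roll":0.0,"gripper":40}
    - {"x":0.04,"y":0.001,"z":0.001,"roll":0.0,"gripper":40}
    - {"x":0.042,"y":0.001,"z":0.001,"roll":0.0,"gripper":40}
    - {"x":0.043,"y":0.001,"z":0.001,"roll":0.0,"gripper":40}

```text
time: 16.53
eef_pos: [0.5047, -0.257, 0.0826]
tool_rot: [-1.927, 1.571, 2.83]
ft_force: [0.8, 0.1, -3.5]
grip_width: 0.044
```

send_rows:
  deltas:
    - {"x":0.002,"y":0.0,"z":0.0,"roll":0.0,"gripper":40}
    - {"x":0.003,"y":0.0,"z":0.0,"roll":0.0,"gripper":40}
    - {"x":0.004,"y":0.0,"z":0.0,"roll":0.0,"gripper":40}
    - {"x":0.005,"y":0.0,"z":0.0,"roll":0.0,"gripper":40}
    - {"x":0.005,"y":0.0,"z":0.0,"roll":0.0,"gripper":40}

```text
time: 16.95
eef_pos: [0.5046, -0.257, 0.0779]
tool_rot: [0.166, 1.571, -1.361]
ft_force: [-0.1, -0.6, -3.0]
grip_width: 0.0439
```

send_rows:
  deltas:
    - {"x":0.001,"y":0.0,"z":0.0,"roll":0.0,"gripper":40}
    - {"x":0.0015,"y":0.0,"z":0.0,"roll":0.0,"gripper":40}
    - {"x":0.0015,"y":0.0,"z":0.0,"roll":0.0,"gripper":40}

```text
time: 17.2
eef_pos: [0.5048, -0.2571, 0.0769]
tool_rot: [0.853, 1.57, -0.674]
ft_force: [-0.4, 0.0, -0.3]
grip_width: 0.0438
```

Contact. Release gently and rise.

send_rows:
  deltas:
    - {"x":0.0,"y":0.0,"z":0.0,"roll":0.0,"gripper":55}
    - {"x":0.0,"y":0.0,"z":0.0,"roll":0.0,"gripper":100}
    - {"x":0.0,"y":0.0,"z":0.0,"roll":0.0,"gripper":100}
    - {"x":0.0,"y":0.0,"z":0.0,"roll":0.0,"gripper":100}
    - {"x":0.0,"y":0.0,"z":0.0,"roll":0.0,"gripper":100}
    - {"x":0.0,"y":0.0,"z":0.0,"roll":0.0,"gripper":100}
    - {"x":-0.03,"y":0.0,"z":0.0,"roll":0.0,"gripper":100}
    - {"x":-0.065,"y":0.0,"z":0.0,"roll":0.0,"gripper":100}
    - {"x":-0.105,"y":0.0,"z":0.0,"roll":0.0,"gripper":100}
    - {"x":-0.14,"y":0.0,"z":0.0,"roll":0.0,"gripper":100}

```text
time: 18.03
eef_pos: [0.5047, -0.257, 0.2186]
tool_rot: [0.924, 1.57, -0.603]
ft_force: [0.6, -0.8, -0.3]
grip_width: 0.091
```

send_rows:
  deltas:
    - {"x":-0.02,"y":0.0,"z":0.04,"roll":0.0,"gripper":100}
    - {"x":-0.02,"y":0.0,"z":0.08,"roll":0.0,"gripper":100}
    - {"x":-0.02,"y":0.0,"z":0.12,"roll":0.0,"gripper":100}
    - {"x":-0.02,"y":0.0,"z":0.12,"roll":0.0,"gripper":100}
    - {"x":-0.02,"y":0.0,"z":0.12,"roll":0.0,"gripper":100}

```text
time: 18.45
eef_pos: [0.5095, -0.3786, 0.2357]
tool_rot: [-2.389, 1.57, 2.364]
ft_force: [0.4, 0.3, 0.5]
grip_width: 0.0913
```

```bash
python3 -c "
from h import *
to(.503,-.256,.077,.044)
im=eyes.camera('scene');cv2.imwrite('pics/s10.png',cv2.resize(im[130:330,180:420],None,fx=3,fy=3,interpolation=2))
im=eyes.camera('side');cv2.imwrite('pics/d10.png',cv2.resize(im[130:330,180:420],None,fx=3,fy=3,interpolation=2))
"
```

```text
t 18.45 pos [ 0.5095 -0.3786  0.2357] jaw 0.0411 down [-6.e-04  6.e-04 -1.e+00] delta {'x': np.float64(0.1588), 'y': np.float64(-0.0014), 'z': np.float64(-0.1226), 'roll': -0.0029} F [0.4 0.3 0.5] w 0.0913
```

View pics/s10.png

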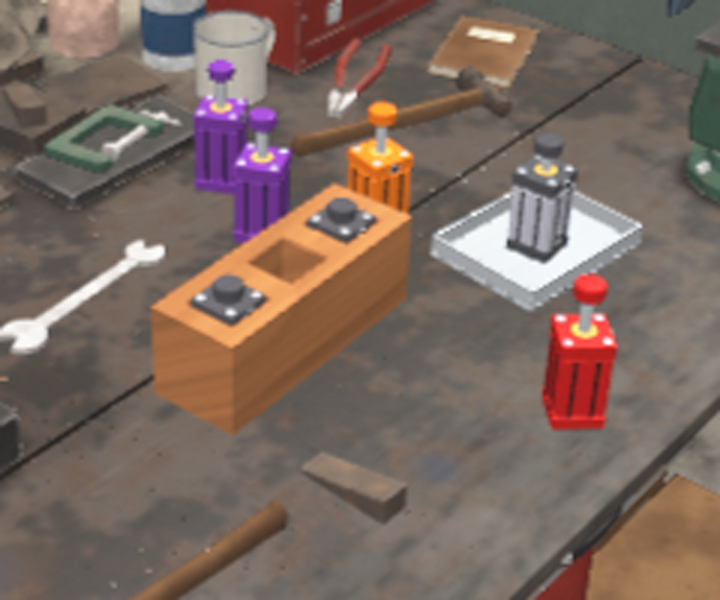

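View pics/d10.png

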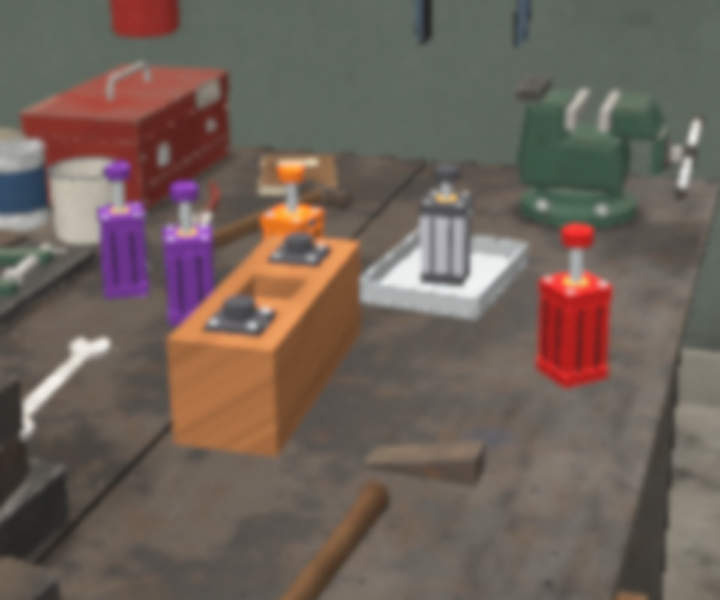

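The last pictures show the cylinder upright in the middle of the tray, at about (540, 215) in the scene crop. The other two are in the rack with plungers home, and nothing else looks moved.

```bash
python3 -c "
from workcell import ticket
print(ticket.hand_in())"
```

```text
the job is handed in; nothing more can be done
None
```

The job is done and handed in at about 18.5 s of the 58 s allowed. I pushed all three plungers. The two outer ones went fully home (TCP stopped at 0.1252 m under about 20 N), and the middle one hit a hard stop 18 mm short of home (0.1431 m, 35 N).

I drew the middle cylinder out by its plunger head, stood it on the bare bench and let go. I then took it again by its square body (44 mm opening) and stood it in the reject tray.

The last pictures from the scene and side cameras show:
- **Sticking cylinder:** upright inside the tray, with the gripper open and well clear of it.
- **Good cylinders:** both in the rack with their plungers home.
- **Bystanders and look-alikes:** all in view look unmoved by eye. I did not re-measure them, and the end crops leave out most of the cross hammer and, in the side view, most of the spanner.

The only disagreement was that the rack's position from the fixed cameras differed by about 2 mm from the wrist camera. I used the wrist camera's value. No checks failed.

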